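# Third hand at the sprung assembly jig

### The arm

A 7-joint arm with a two-finger parallel gripper is mounted at the origin on the work surface. World frame = base frame: x ahead of the robot, y to its left, z up, the work surface at z = 0. Lengths are in m, angles in degrees, forces in N, time in s.
With the tool pointing down it reaches from about 0.425 to 1.025 m from the base axis. Payload 3.6 kg.
Tool frame: the origin (TCP) lies at the very end of the fingers, on their centre line; the grasp point (between the pads) lies ctrl.pinch_z behind it (ctrl.pinch_z is the distance from the TCP to the grasp point, in m); z points along the fingers, y is the line along which they close (so a half turn about z gives the same grasp; the last joint's range is limited). The gripper opens to 85 mm and grips with 20 to 120 N. Pads are 22 mm wide; open, the fingers measure 114 mm over their backs; the gripper's body (76 mm by 85 mm) begins 54 mm behind the grasp point. The pads swing forward as they close: fully open they stand 13 mm farther back than shut.
Start: joints at [-79.269, 33.873, 2.773, 92.16, -1.908, 54.013, -1.931], TCP at [0.201, 0.697, 0.231] pointing down, gripper open.
Joint ranges: [-153.93, 153.93], [-27.13, 128.08], [-72.61, 78.16], [10.71, 143.7], [-87.88, 267.88], [4.46, 118.87], [-176.78, 176.78]. Speed limits (degrees/s): [147.25, 147.25, 180, 180, 180, 180, 180].

### API

Orientations are given as a 3x3 rotation matrix whose columns are the frame's x, y, z axes.
In Python, from rig import ctrl gives the robot as it stands.
- The arm moves only by the tool move_arm, never from a script. Its argument "commands" is a list of rows, each an object with "linear": the shift along the tool's x, y, z as a fraction of full scale, a list of three; "turn": the turn about the tool's z as a fraction of full scale; "hand": the finger opening in mm, from 0 to 85.4. A call has 1 to 12 rows; each row shifts and turns the commanded pose from where the row before left it, along the tool's axes as they then stand; what a row does not reach is not made up. Full scale, the value 1, is 0.05 m for a shift and 0.15 rad for a turn. A row lasts 1/10 s, in which the tool goes at most 50 mm and 8.59 degrees, less where a joint would pass 70% of its speed; a pose out of reach is approached as far as the arm can. A call with a number of a shift or a turn outside -1 to 1 is refused whole. A call with a gripper value outside its range is refused whole. The fingers move at their own pace and stop on an object; "newtons" is the grip in N (left out, the last holds). Time passes only in rows, so rows that do not move let the fingers close. It gives the time, the measured TCP pose, the force, the opening and the grip force at its end, in the units of the state.
- ctrl.read_state(): the state, without advancing time (a new reading comes with each control period).
- ctrl.grab_frame(name): name is "side" or "top"; returns a dict with "image" (384x512x3 uint8, blue, green, red), "fovy" (degrees; the focal length in pixels is half the picture's height over the tangent of half this angle, whatever the lens; pixels are square), "cx", "cy" (the principal point, pixels), "extrinsics" (4x4, takes a point from camera to world coordinates). Camera axes: x right, y down, z forward; pixel columns grow to the right and rows downward; lengths in m; the calibration is good to about 2 mm. A picture is of the moment at which its call begins. There is no depth.
- ctrl.close_job(): hands the job in; it is judged then, once.
The state is a dict: "clock": time; "joint_pos": joint angles; "joint_velocities": joint speeds; "joint_efforts": joint torques, N m; "eef_pos": TCP position; "orientation": TCP orientation; "contact_force": force on the tool from outside, world axes, zero at the start; "ft_torque": the same for the moment, N m; "grip_width": finger opening in m; "grasp_force": force on a finger pad.
Only numpy, scipy, OpenCV 4.12 (cv2) and the standard library are available. Lean on these libraries where they do the work, as an engineer would, in place of code of your own. Each camera call takes 0.05 s, during which the arm holds its last target. There are 200 camera calls.

### The job

Pick up the plywood servo housing with the tall end plate, lower it onto the bed of the assembly jig between the two rails with the tall plate towards the sprung steel stop, then press the plate against the stop until the stop's two side pointers stand between their pairs of small posts, never ramming the stop to the end of its travel. Finish while still holding it there, steady and flat on the bed with your fingers on it, so that a student can drive the screws; leave everything else on the bench where it is.

Things in the scene. Friction and masses are not known exactly. Their poses are not given: they have to be found in the camera images.
- housing: Rigid hollow box of bare plywood, 110 mm long (x), 50 wide (y), 54 high, walls 4 mm, two round 34 mm holes in the top at x = -25 and +25 mm; 0.13 to 0.25 kg. Its +x end wall is a plate 4 mm thick, 50 wide, 76 high, 22 mm proud of the top. Origin: centre of the underside. Starts upright on the bench, tall plate roughly away from the robot. Its side walls can be gripped across the 50 mm.
- plate_face (a point): Point on the outer face of the housing's tall end plate, on its centre line: 55 mm along the housing's +x from its origin and 30 mm above its underside.
- jig: Fixed jig on the bench. Origin: bench level, on the channel's centre line; x runs along the channel towards the stop, y across, z up. Plywood bed 12 mm thick, x from -85 to +143 mm, y from -58 to +58. Behind the stop a fixed aluminium block, x from 120 to 140 mm, up to z = 58. With the housing on the bed and its plate just touching the resting stop, the housing's origin is at jig x = 5 mm.
- stop (a joint): Travel of the sprung stop along the jig's +x, m: 0 at rest, end at 0.030. Preloaded spring: force = 4 N + 400 N/m x travel (8 N at 0.010, 12 N at 0.020, 16 N at the end). The stop is a fork of two steel uprights 15 mm wide, 8 thick, at jig y = -16.5 and +16.5 mm, up to z = 70 mm, joined low down. On each side a steel pointer 3 mm wide at z = 26 mm reaches out to y = 48.5 mm.
- bed (a point): Point on the bed's top, on the centre line at jig x = 0, 12 mm above the bench. Two straight aluminium rails stand on the bed, x from -85 to +50 mm, 12 mm wide, 10 mm high (tops 22 mm above the bench), inner sides at y = -29 and +29 mm: 4 mm clearance each side of the housing. The channel is open above and at its -x end.
- marks (a point): Point midway between the two dark posts, 4 mm thick, on the jig's +y side (jig x = 79, y = 51 mm, 26 mm above the bench); the other pair is at y = -51. The posts of a pair are fixed 10 mm apart along x and 28 mm high. A pointer is level with the first post at stop travel 0.010, midway at 0.015, level with the far post at 0.020.
- stop_face (a point): Point on the front face of the stop, midway between the uprights (in the open gap), 42 mm above the bench; at jig x = 60 mm when at rest; it moves with the stop.
- spare: Bystander: lower plywood housing, 84 x 64 mm, 40 mm high, one 42 mm hole in the top, no tall plate. Origin: centre of the underside.
- mouse: Bystander: black computer mouse, 105 x 58 mm, 33 mm high. Origin: centre of the underside.
- gear: Bystander: toothed plywood wheel lying flat, about 60 mm across, 6 mm thick. Origin: centre of the underside.
- board: Bystander: circuit board on a grey foot, 69 x 54 mm, 18 mm high. Origin: centre of the underside.
- glue: Bystander: upright glue bottle, 44 mm across, 115 mm high. Origin: centre of the underside.
- driver: Bystander: screwdriver lying down, 170 mm long. Origin: underside, on its axis.
- screws: Bystander: clear open tray with compartments, 90 x 70 mm, 30 mm high. Origin: centre of the underside.
Mind the look-alikes: they are no part of the job. What is shaped like the housing but orange or red is not meant.

How it is judged:
By the outcome, as a careful person would: the job done as asked, in the order asked, and still so for the second after the job is handed in, while the arm keeps its last pose, push and grip.
It also fails if it takes over 45 s, if anything falls off the work surface, if the arm or the gripper's body presses on something with over 40 N, if the wrist force passes 120 N, or if a joint passes its speed limit or range.

## Working session

There is one attempt and no reset: what is moved stays moved. The work goes in short steps, Python scripts to look and compute and a tool call to move; the robot and the scene stay as the last step left them, time stands still between calls to the robot, and variables do not carry over. Pictures are saved under pics/ and viewed, at most 10 in all, crops included, and the job is handed in when it is done.

Besides the shell and the picture viewer there is one more tool, called after "Emit:" as a command line: name --argument value ..., lists and objects as JSON in quotes. move_arm: Moves the arm, as the interface text tells. Shift numbers are shares of 0.05 m and turn numbers shares of 0.15 rad, none past 1 either way. Its arguments: {"type":"object","properties":{"commands":{"type":"array","items":{"type":"object","properties":{"linear":{"type":"array","items":{"type":"number"}},"turn":{"type":"number"},"hand":{"type":"number"}}}},"newtons":{"type":"number"}},"required":["commands"]}

```bash
mkdir -p pics; cat > h.py <<'E'
import numpy as np, cv2
from rig import ctrl
def grab(n,save=None):
    f=ctrl.grab_frame(n)
    if save: cv2.imwrite('pics/'+save,f['image'])
    return f
def foc(f): return f['image'].shape[0]/2/np.tan(np.radians(f['fovy'])/2)
def ray(f,u,v):
    E=np.array(f['extrinsics']);k=foc(f)
    return E[:3,3],E[:3,:3]@np.array([(u-f['cx'])/k,(v-f['cy'])/k,1])
def onz(f,u,v,z):
    o,d=ray(f,u,v); return o+d*(z-o[2])/d[2]
def proj(f,p):
    E=np.array(f['extrinsics']);q=E[:3,:3].T@(np.array(p)-E[:3,3]);k=foc(f)
    return q[0]/q[2]*k+f['cx'],q[1]/q[2]*k+f['cy']
E
python3 - <<'E'
from h import *
a=grab('top','top0.png');b=grab('side','side0.png')
for f in(a,b): print(f['fovy'],f['cx'],f['cy'],np.round(f['extrinsics'],3))
cv2.imwrite('pics/both.png',np.vstack([a['image'],b['image']])[:, :]) if 0 else None
s=ctrl.read_state();print(s['orientation'],s['eef_pos'],ctrl.pinch_z,s['clock'],s['contact_force'])
E
```

```text
47.434253630737 258.6939955173067 191.40016058190344 [[ 0.028 -0.993  0.113  0.417]
 [-0.999 -0.026  0.022 -0.118]
 [-0.018 -0.113 -0.993  1.402]
 [ 0.     0.     0.     1.   ]]
45.56603007506959 260.11282401800577 188.30825721984795 [[ 0.942 -0.239  0.236  0.317]
 [-0.336 -0.652  0.68  -0.855]
 [-0.008 -0.72  -0.694  0.812]
 [ 0.     0.     0.     1.   ]]
[[-9.60874433e-01  2.76983985e-01 -4.42931444e-04]
 [ 2.76984314e-01  9.60872439e-01 -1.96129933e-03]
 [-1.17647888e-04 -2.00724745e-03 -9.99997979e-01]] [0.2006882  0.69591057 0.23024329] 0.0187 0.1 [ 0.23263531  0.44096469 -0.41133031]
```

View pics/top0.png

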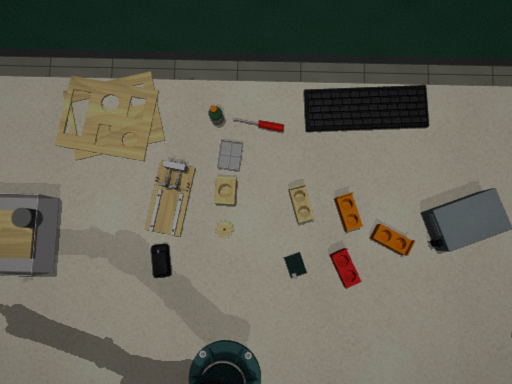

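View pics/side0.png

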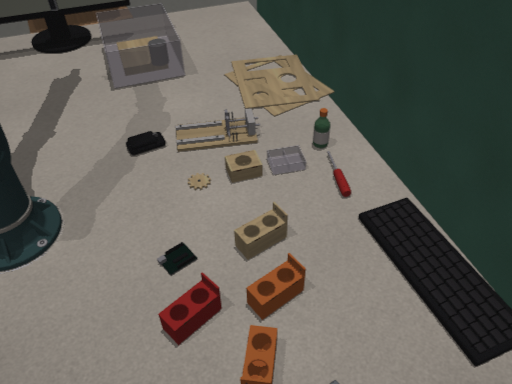

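The top view shows the plywood two-hole box at (301,203), the jig at (172,195) with its stop at the upper end, the spare at (226,190), and orange and red look-alikes at (348,212), (392,239) and (345,267). In the side view the housing is at (261,232), with its tall plate at the far right. Only the bare plywood box with two holes fits the description, so I'll confirm it in a crop.

```bash
python3 - <<'E'
from h import *
a=cv2.imread('pics/top0.png');b=cv2.imread('pics/side0.png')
r=lambda im,x,y,w,h:cv2.resize(im[y:y+h,x:x+w],(400,400*h//w),interpolation=cv2.INTER_CUBIC)
A=np.hstack([r(a,270,170,64,48),r(a,135,150,80,60+0)]);B=np.hstack([r(b,220,195,80,60),r(b,165,95,104,78)])
cv2.imwrite('pics/crop1.png',np.vstack([A,B]))
E
```

```text
(no output)
```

View pics/crop1.png

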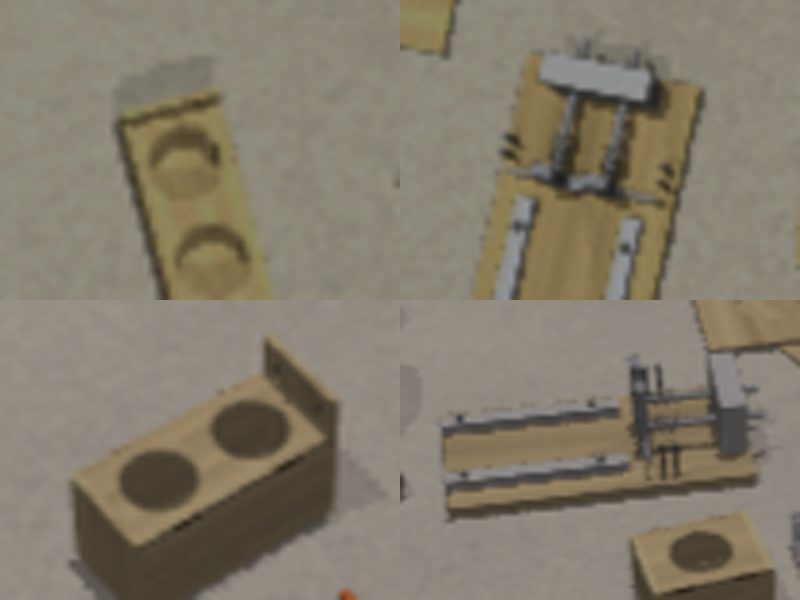

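The crop confirms it: bare plywood with two holes and the tall plate at the far end, top-view about (295,188). The jig's stop end is at the top of that view, with the pointers just before the post pairs. Next I'll measure the poses.

```bash
python3 - <<'E'
from h import *
a=grab('top');b=grab('side')
def wood(im,box,smin):
    x,y,w,h=box;hsv=cv2.cvtColor(im,cv2.COLOR_BGR2HSV);m=((hsv[...,1]>smin)&(hsv[...,0]<35)&(hsv[...,2]>60)).astype(np.uint8)*255
    z=np.zeros_like(m);z[y:y+h,x:x+w]=m[y:y+h,x:x+w];return z
def big(m): return max(cv2.findContours(m,cv2.RETR_EXTERNAL,cv2.CHAIN_APPROX_NONE)[0],key=cv2.contourArea)
im=a['image']
print('hsv wood',cv2.cvtColor(im,cv2.COLOR_BGR2HSV)[[195,180,203,150],[302,172,301,270]])
# jig bed
m=wood(im,(140,158,58,82),85);m=cv2.morphologyEx(m,cv2.MORPH_CLOSE,np.ones((9,9)))
c=big(m);P=np.array([onz(a,u,v,.012)[:2] for u,v in cv2.convexHull(c)[:,0]])*1000
R=cv2.minAreaRect(P.astype(np.float32));print('jig',R,cv2.boxPoints(R).round(1).tolist())
# rails by brightness
g=cv2.cvtColor(im,cv2.COLOR_BGR2HSV);rm=((g[...,1]<50)&(g[...,2]>120)).astype(np.uint8)*255
z=np.zeros_like(rm);z[180:236,150:190]=rm[180:236,150:190];
inside=np.zeros_like(z);cv2.drawContours(inside,[cv2.convexHull(c)],-1,255,-1);inside=cv2.erode(inside,np.ones((3,3)));z&=inside
for k in cv2.findContours(z,cv2.RETR_EXTERNAL,cv2.CHAIN_APPROX_NONE)[0]:
    if cv2.contourArea(k)>15:
        P=np.array([onz(a,u,v,.022)[:2] for u,v in k[:,0]])*1000;R=cv2.minAreaRect(P.astype(np.float32));print('rail',R,cv2.boxPoints(R).round(0).tolist())
# housing top
m=wood(im,(283,178,36,50),70);m=cv2.morphologyEx(m,cv2.MORPH_CLOSE,np.ones((9,9)));c=big(m)
P=np.array([onz(a,u,v,.054)[:2] for u,v in c[:,0]])*1000;R=cv2.minAreaRect(P.astype(np.float32));print('house',R,cv2.boxPoints(R).round(0).tolist())
# holes in side
im=b['image'];gr=cv2.cvtColor(im,cv2.COLOR_BGR2GRAY);m=(gr<80).astype(np.uint8)*255;z=np.zeros_like(m);z[205:246,232:285]=m[205:246,232:285]
for k in cv2.findContours(z,cv2.RETR_EXTERNAL,cv2.CHAIN_APPROX_NONE)[0]:
    if 20<cv2.contourArea(k)<400:
        (u,v),s,_=cv2.fitEllipse(k);print('hole',u,v,s,onz(b,u,v,.054)*1000)
E
```

```text
hsv wood [[ 21 109 126]
 [ 20 108 118]
 [ 22 104 142]
 [ 22  34 141]]
jig ((546.6708374023438, 196.07049560546875), (115.18939208984375, 224.91250610351562), 80.11836242675781) [[426.0, 158.60000610351562], [647.5999755859375, 120.0], [667.2999877929688, 233.5], [445.79998779296875, 272.1000061035156]]
rail ((493.45587158203125, 171.76495361328125), (10.774663925170898, 98.46406555175781), 80.22483825683594) [[444.0, 175.0], [541.0, 158.0], [543.0, 169.0], [446.0, 185.0]]
rail ((505.8349914550781, 240.72866821289062), (10.597267150878906, 92.51991271972656), 80.01608276367188) [[459.0, 244.0], [550.0, 227.0], [552.0, 238.0], [461.0, 254.0]]
house ((536.9801635742188, -220.65585327148438), (113.14427185058594, 52.743980407714844), 16.310867309570312) [[475.0, -211.0], [490.0, -262.0], [599.0, -230.0], [584.0, -179.0]]
hole 251.1814422607422 230.74215698242188 (10.06596565246582, 14.267804145812988) [ 512.22404172 -231.52947631   54.        ]
hole 269.6498718261719 220.44866943359375 (9.455575942993164, 14.083703994750977) [ 560.58623543 -217.11592798   54.        ]
hole 278.9984436035156 212.18289184570312 (4.714580059051514, 18.431636810302734) [ 589.27986112 -200.82769635   54.        ]
```

Emit:
move_arm --commands '[{"linear": [-0.64, -0.42, 0], "turn": 0, "hand": 85}, {"linear": [-0.64, -0.42, 0], "turn": 0, "hand": 85}, {"linear": [-0.64, -0.42, 0], "turn": 0, "hand": 85}, {"linear": [-0.64, -0.42, 0], "turn": 0, "hand": 85}, {"linear": [-0.64, -0.42, 0], "turn": 0, "hand": 85}, {"linear": [-0.64, -0.42, 0], "turn": 0, "hand": 85}, {"linear": [-0.64, -0.42, 0], "turn": 0, "hand": 85}, {"linear": [-0.64, -0.42, 0], "turn": 0, "hand": 85}, {"linear": [-0.64, -0.42, 0], "turn": 0, "hand": 85}, {"linear": [-0.64, -0.42, 0], "turn": 0, "hand": 85}, {"linear": [-0.64, -0.42, 0], "turn": 0, "hand": 85}, {"linear": [-0.64, -0.42, 0], "turn": 0, "hand": 85}]'

```text
clock: 1.4
eef_pos: [0.5008, 0.3468, 0.2313]
orientation: [[-0.961, 0.277, -0.0], [0.277, 0.961, -0.0], [-0.0, -0.0, -1.0]]
contact_force: [0.6, 0.5, 1.1]
grip_width: 0.0848
grasp_force: 0.0
```

Emit:
move_arm --commands '[{"linear": [-0.3, -0.8, 0], "turn": 0, "hand": 85}, {"linear": [-0.3, -0.8, 0], "turn": 0, "hand": 85}, {"linear": [-0.3, -0.8, 0], "turn": 0, "hand": 85}, {"linear": [-0.3, -0.8, 0], "turn": 0, "hand": 85}, {"linear": [-0.3, -0.8, 0], "turn": 0, "hand": 85}, {"linear": [-0.3, -0.8, 0], "turn": 0, "hand": 85}, {"linear": [-0.3, -0.8, 0], "turn": 0, "hand": 85}, {"linear": [-0.3, -0.8, 0], "turn": 0, "hand": 85}, {"linear": [-0.3, -0.8, 0], "turn": 0, "hand": 85}, {"linear": [-0.3, -0.8, 0], "turn": 0, "hand": 85}, {"linear": [-0.3, -0.8, 0], "turn": 0, "hand": 85}, {"linear": [-0.3, -0.8, 0], "turn": 0, "hand": 85}]'

```text
clock: 2.6
eef_pos: [0.5399, -0.1647, 0.2314]
orientation: [[-0.961, 0.277, 0.0], [0.277, 0.961, 0.0], [-0.0, 0.0, -1.0]]
contact_force: [1.1, 0.3, 0.1]
grip_width: 0.0852
grasp_force: 0.0
```

Emit:
move_arm --commands '[{"linear": [0, 0, 0], "turn": -0.76, "hand": 85}, {"linear": [0, 0, 0], "turn": -0.76, "hand": 85}, {"linear": [0, 0, 0], "turn": -0.76, "hand": 85}, {"linear": [0, 0, 0], "turn": -0.76, "hand": 85}, {"linear": [0, 0, 0], "turn": -0.75, "hand": 85}, {"linear": [0, 0, 0], "turn": 0, "hand": 85}]'

```text
clock: 3.2
eef_pos: [0.5398, -0.1631, 0.2313]
orientation: [[-0.959, -0.283, -0.0], [-0.283, 0.959, 0.0], [-0.0, 0.0, -1.0]]
contact_force: [0.1, 1.1, -0.3]
grip_width: 0.0848
grasp_force: 0.0
```

```bash
cat >> h.py <<'E'
def to(x,y,z,yaw):
    "tool-axis shift (units) and turn (units) to a target; yaw = direction of -tool x"
    s=ctrl.read_state();R=np.array(s['orientation']);p=np.array(s['eef_pos'])
    d=R.T@(np.array([x,y,z])-p);ty=np.degrees(np.arctan2(-R[1,0],-R[0,0]))
    print('t',s['clock'],'p',(p*1000).round(1),'yaw',ty.round(2),'tilt',R[:,2].round(4),'d',(d/.05).round(3),'turn',np.radians(ty-yaw).round(3)/.15,'F',np.round(s['contact_force'],1),'w',s['grip_width'],'g',s['grasp_force'])
    return s
E
python3 - <<'E'
from h import *
to(.536,-.223,.15,16.5)
f=grab('top','t1.png');g=grab('side','s1.png')
cv2.imwrite('pics/v1.png',np.hstack([cv2.resize(f['image'][140:260,220:380],(400,300)),cv2.resize(g['image'][130:280,160:360],(400,300))]))
E
```

```text
t 3.2 p [ 539.8 -163.1  231.3] yaw 16.47 tilt [-1.e-04  3.e-04 -1.e+00] d [ 0.413 -1.127  1.625] turn -0.006666666666666667 F [ 0.1  1.1 -0.3] w 0.08475261266711691 g 0.0
```

View pics/v1.png

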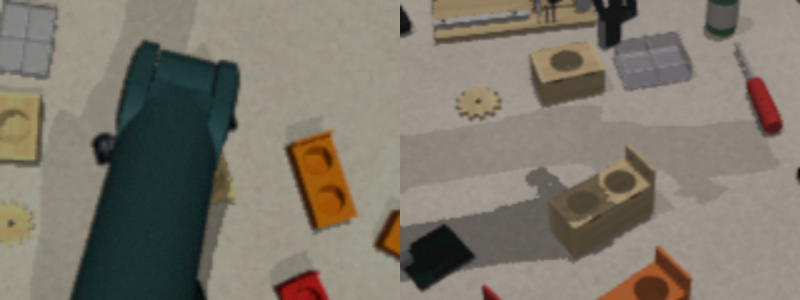

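In this view the arm hides the housing from above. In the side crop the housing is undisturbed at (600,205), and the gripper's finger shows at (612,20). Tracking is accurate, so I'll move above the housing.

Emit:
move_arm --commands '[{"linear": [0.1, -0.28, 0.5], "turn": 0, "hand": 85}, {"linear": [0.1, -0.28, 0.5], "turn": 0, "hand": 85}, {"linear": [0.1, -0.28, 0.5], "turn": 0, "hand": 85}, {"linear": [0.1, -0.28, 0.5], "turn": 0, "hand": 85}, {"linear": [0, 0, 0.5], "turn": 0, "hand": 85}, {"linear": [0, 0, 0], "turn": 0, "hand": 85}]'

```text
clock: 3.9
eef_pos: [0.5341, -0.222, 0.1033]
orientation: [[-0.96, -0.281, -0.007], [-0.281, 0.96, 0.002], [0.006, 0.004, -1.0]]
contact_force: [-0.9, -0.4, 1.1]
grip_width: 0.085
grasp_force: 0.0
```

```bash
python3 - <<'E'
from h import *
to(.536,-.223,.02,16.5)
g=grab('side','s2.png')
cv2.imwrite('pics/v2.png',cv2.resize(g['image'][170:275,190:330],(800,600)))
E
```

```text
t 3.9 p [ 534.1 -222.   103.3] yaw 16.35 tilt [-0.0066  0.0018 -1.    ] d [-0.04  -0.035  1.667] turn -0.02 F [-0.9 -0.4  1.1] w 0.08499323894610362 g 0.0
```

View pics/v2.png

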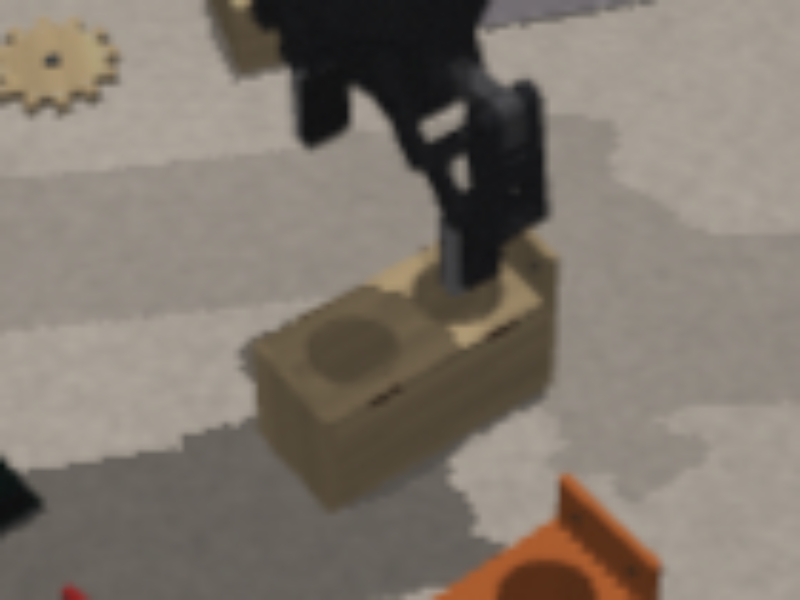

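The open fingers straddle the box (near fingertip at crop (465,285)) and the tool is over the middle of the housing. I'll descend and grip.

Emit:
move_arm --commands '[{"linear": [-0.04, -0.03, 0.35], "turn": 0, "hand": 85}, {"linear": [0, 0, 0.35], "turn": 0, "hand": 85}, {"linear": [0, 0, 0.35], "turn": 0, "hand": 85}, {"linear": [0, 0, 0.35], "turn": 0, "hand": 85}, {"linear": [0, 0, 0.25], "turn": 0, "hand": 85}, {"linear": [0, 0, 0], "turn": 0, "hand": 85}, {"linear": [0, 0, 0], "turn": 0, "hand": 85}]'

```text
clock: 4.65
eef_pos: [0.5398, -0.2232, 0.0246]
orientation: [[-0.959, -0.284, 0.001], [-0.284, 0.959, -0.0], [-0.001, -0.001, -1.0]]
contact_force: [-0.3, 0.1, 0.4]
grip_width: 0.085
grasp_force: 0.0
```

Emit:
move_arm --commands '[{"linear": [0, 0, 0], "turn": 0, "hand": 60}, {"linear": [0, 0, 0], "turn": 0, "hand": 55}, {"linear": [0, 0, 0], "turn": 0, "hand": 50}, {"linear": [0, 0, 0], "turn": 0, "hand": 45}, {"linear": [0, 0, 0], "turn": 0, "hand": 40}, {"linear": [0, 0, 0], "turn": 0, "hand": 40}, {"linear": [0, 0, 0], "turn": 0, "hand": 40}, {"linear": [0, 0, 0], "turn": 0, "hand": 40}]' --newtons 50

```text
clock: 5.45
eef_pos: [0.5395, -0.2232, 0.0247]
orientation: [[-0.959, -0.284, 0.001], [-0.284, 0.959, -0.0], [-0.001, -0.0, -1.0]]
contact_force: [-0.5, 0.8, 5.9]
grip_width: 0.0491
grasp_force: 53.5
```

Emit:
move_arm --commands '[{"linear": [0, 0, -0.2], "turn": 0, "hand": 40}, {"linear": [0, 0, -0.5], "turn": 0, "hand": 40}, {"linear": [0, 0, -0.6], "turn": 0, "hand": 40}, {"linear": [0, 0, -0.6], "turn": 0, "hand": 40}, {"linear": [0, 0, -0.5], "turn": 0, "hand": 40}, {"linear": [0, 0, -0.2], "turn": 0, "hand": 40}, {"linear": [0, 0, 0], "turn": 0, "hand": 40}]'

```text
clock: 6.15
eef_pos: [0.5397, -0.2236, 0.1552]
orientation: [[-0.959, -0.284, 0.003], [-0.284, 0.959, -0.001], [-0.002, -0.002, -1.0]]
contact_force: [0.6, -0.6, -2.3]
grip_width: 0.049
grasp_force: 52.7
```

```bash
python3 - <<'E'
from h import *
to(.509,.203,.155,-9.9)
E
```

```text
t 6.15 p [ 539.7 -223.6  155.2] yaw 16.48 tilt [ 0.0028 -0.001  -1.    ] d [-1.831e+00  8.356e+00 -6.000e-03] turn 3.066666666666667 F [ 0.6 -0.6 -2.3] w 0.04903563328131849 g 52.67062660306692
```

Emit:
move_arm --commands '[{"linear": [-0.08, 0.35, 0], "turn": 0, "hand": 40}, {"linear": [-0.16, 0.75, 0], "turn": 0, "hand": 40}, {"linear": [-0.16, 0.75, 0], "turn": 0, "hand": 40}, {"linear": [-0.16, 0.75, 0], "turn": 0, "hand": 40}, {"linear": [-0.16, 0.75, 0], "turn": 0, "hand": 40}, {"linear": [-0.16, 0.75, 0], "turn": 0, "hand": 40}, {"linear": [-0.16, 0.75, 0], "turn": 0, "hand": 40}, {"linear": [-0.16, 0.75, 0], "turn": 0, "hand": 40}, {"linear": [-0.16, 0.75, 0], "turn": 0, "hand": 40}, {"linear": [-0.16, 0.75, 0], "turn": 0, "hand": 40}, {"linear": [-0.16, 0.75, 0], "turn": 0, "hand": 40}, {"linear": [-0.15, 0.5, 0], "turn": 0, "hand": 40}]'

```text
clock: 7.35
eef_pos: [0.505, 0.2072, 0.1519]
orientation: [[-0.957, -0.288, -0.004], [-0.288, 0.957, 0.0], [0.004, 0.001, -1.0]]
contact_force: [0.4, 0.1, -2.3]
grip_width: 0.0492
grasp_force: 52.7
```

Emit:
move_arm --commands '[{"linear": [0, 0, 0], "turn": 0.4, "hand": 40}, {"linear": [0, 0, 0], "turn": 0.6, "hand": 40}, {"linear": [0, 0, 0], "turn": 0.6, "hand": 40}, {"linear": [0, 0, 0], "turn": 0.6, "hand": 40}, {"linear": [0, 0, 0], "turn": 0.6, "hand": 40}, {"linear": [0, 0, 0], "turn": 0.27, "hand": 40}, {"linear": [0, 0, 0], "turn": 0, "hand": 40}, {"linear": [0, 0, 0], "turn": 0, "hand": 40}]'

```text
clock: 8.15
eef_pos: [0.5067, 0.2034, 0.1526]
orientation: [[-0.985, 0.17, -0.003], [0.17, 0.985, -0.001], [0.002, -0.002, -1.0]]
contact_force: [0.2, 0.2, -1.7]
grip_width: 0.0495
grasp_force: 52.6
```

```bash
python3 - <<'E'
from h import *
to(.509,.203,.155,-9.9)
f=grab('top','t3.png');g=grab('side','s3.png')
cv2.imwrite('pics/v3.png',np.hstack([cv2.resize(f['image'][140:260,120:240],(400,400)),cv2.resize(g['image'][60:180,160:280],(400,400))]))
E
```

```text
t 8.15 p [506.7 203.4 152.6] yaw -9.78 tilt [-0.0027 -0.0011 -1.    ] d [-0.046 -0.001 -0.049] turn 0.013333333333333334 F [ 0.2  0.2 -1.7] w 0.049479774492240884 g 52.63804189860821
```

View pics/v3.png

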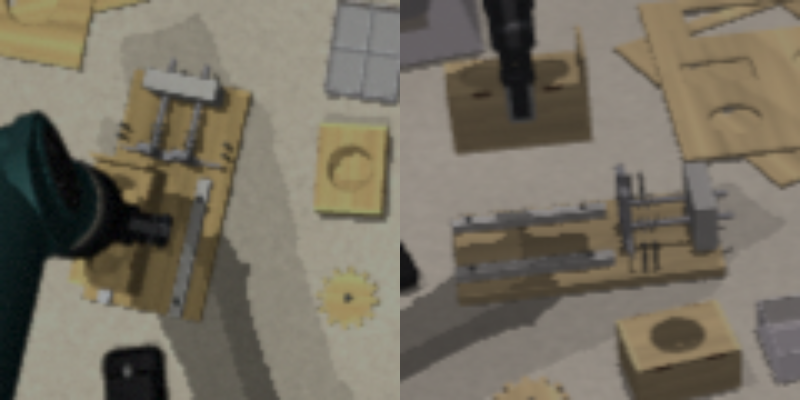

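The housing hangs level above the channel, with its tall plate towards the stop: side crop lower edge runs (455,152) to (592,138), and the rails' left ends are at (455,215) and (455,265). I'll compare predicted and seen pixels in the side view.

```bash
python3 - <<'E'
from h import *
g=grab('side');s=ctrl.read_state();p=np.array(s['eef_pos']);R=np.array(s['orientation'])
im=g['image'];hsv=cv2.cvtColor(im,cv2.COLOR_BGR2HSV)
ax=-R[:,0];ay=R[:,1]
H=lambda x,y,z:p+ax*x+ay*y+np.array([0,0,z-.0247])
for n,q in dict(rear_near_bot=(-.055,-.025,0),front_near_bot=(.055,-.025,0),rear_near_top=(-.055,-.025,.054),plate_near_top=(.055,-.025,.076)).items(): print(n,np.round(proj(g,H(*q)),1))
c,sn=np.cos(np.radians(-9.9)),np.sin(np.radians(-9.9));O=np.array([.519,.201])
J=lambda x,y,z:np.array([O[0]+c*x-sn*y,O[1]+sn*x+c*y,z])
for n,q in dict(bed_rear_near=(-.085,-.058,.012),bed_front_near=(.143,-.058,.012),nrail_rear_outer=(-.085,-.041,.022),nrail_front_outer=(.05,-.041,.022),frail_rear_in=(-.085,.029,.022),frail_front_out=(.05,.041,.022),upr_near_top=(.064,-.0165,.07),post=(.079,-.051,.028)).items(): print(n,np.round(proj(g,J(*q)),1))
big=cv2.resize(im[60:165,160:285],None,fx=6.4,fy=5.7*1,interpolation=cv2.INTER_CUBIC)
pts=[H(-.055,-.025,0),H(.055,-.025,0),H(-.055,-.025,.054),H(.055,-.025,.076)]+[J(*q) for q in [(-.085,-.058,.012),(.143,-.058,.012),(-.085,-.029,.022),(.05,-.029,.022),(-.085,.029,.022),(.05,.029,.022),(.060,-.0165,.07),(.074,-.051,.028),(.084,-.051,.028)]]
for q in pts:
    u,v=proj(g,q);cv2.drawMarker(big,(int((u+.5-160)*6.4),int((v+.5-60)*5.7)),(0,0,255),cv2.MARKER_CROSS,12,1)
cv2.imwrite('pics/v4.png',big)
E
```

```text
rear_near_bot [177.2 105.7]
front_near_bot [218.5 101.5]
rear_near_top [174.4  88. ]
plate_near_top [216.3  76.3]
bed_rear_near [176.6 148.5]
bed_front_near [257.5 139.4]
nrail_rear_outer [175.9 141.9]
nrail_front_outer [224.  136.6]
frail_rear_in [175.  127.1]
frail_front_out [220.9 119.8]
upr_near_top [226.9 117. ]
post [234.6 135.9]
```

View pics/v4.png

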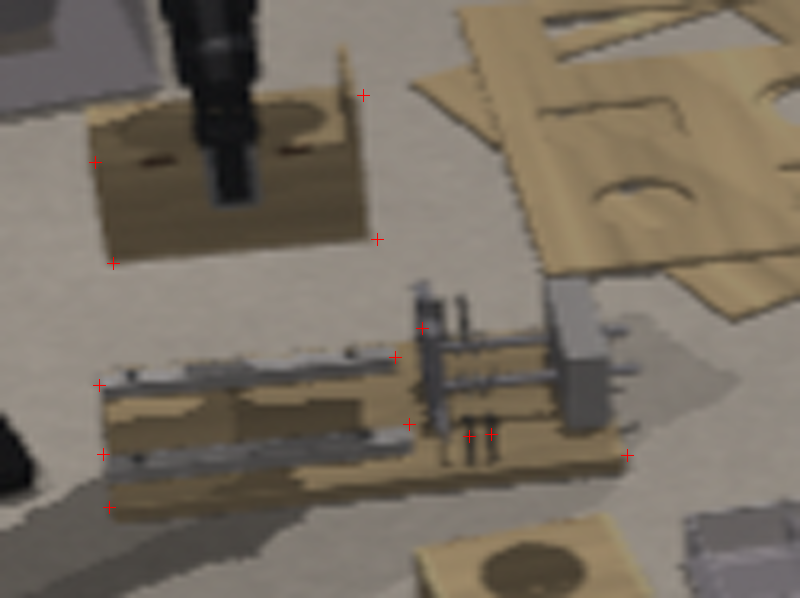

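The jig markers fit within about 1 px. The housing sits about 3 mm behind the TCP along x. I'll correct that and come down to just above the rails.

Emit:
move_arm --commands '[{"linear": [-0.11, -0.03, 0.3], "turn": 0, "hand": 40}, {"linear": [0, 0, 0.45], "turn": 0, "hand": 40}, {"linear": [0, 0, 0.45], "turn": 0, "hand": 40}, {"linear": [0, 0, 0.4], "turn": 0, "hand": 40}, {"linear": [0, 0, 0.25], "turn": 0, "hand": 40}, {"linear": [0, 0, 0.1], "turn": 0, "hand": 40}, {"linear": [0, 0, 0], "turn": 0, "hand": 40}, {"linear": [0, 0, 0], "turn": 0, "hand": 40}]'

```text
clock: 9.1
eef_pos: [0.5141, 0.2007, 0.0568]
orientation: [[-0.985, 0.172, 0.001], [0.172, 0.985, 0.0], [-0.001, 0.001, -1.0]]
contact_force: [0.4, -0.2, -1.5]
grip_width: 0.0496
grasp_force: 52.7
```

```bash
python3 - <<'E'
from h import *
to(.512,.2012,.055,-9.9)
g=grab('side','s5.png');f=grab('top','t5.png')
cv2.imwrite('pics/v5.png',np.hstack([cv2.resize(g['image'][100:162,165:265],(500,600),interpolation=cv2.INTER_CUBIC),cv2.resize(f['image'][155:245,145:200],(300,600),interpolation=cv2.INTER_CUBIC)]))
E
```

```text
t 9.1 p [514.1 200.7  56.8] yaw -9.91 tilt [ 1.1e-03  4.0e-04 -1.0e+00] d [0.043 0.002 0.035] turn -0.0 F [ 0.4 -0.2 -1.5] w 0.04964321537757718 g 52.707166112959385
```

View pics/v5.png

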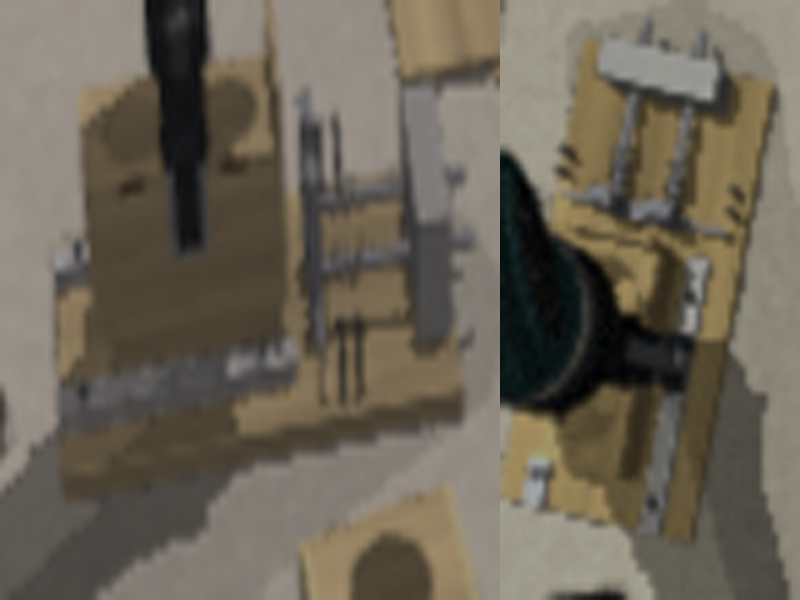

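Side crop: the housing's near lower edge runs (102,375) to (287,340), and the near rail's upper edge (62,380) to (295,345). Top crop: the plate's top edge is at y≈235, with a gap to the stop. I'll check the lateral position.

```bash
python3 - <<'E'
from h import *
g=grab('side');f=grab('top')
c,sn=np.cos(np.radians(-9.9)),np.sin(np.radians(-9.9));O=np.array([.519,.201])
def J(p): d=p[:2]-O; return np.round([1000*(c*d[0]+sn*d[1]),1000*(-sn*d[0]+c*d[1])],1)
S=lambda u,v:(164.5+u*.2,99.5+v*62/600)
T=lambda u,v:(144.5+(u-500)*55/300,154.5+v*.15)
for n,q,z in [('h rear near',(102,375),.032),('h front near',(287,340),.032),('rail',(62,380),.022),('rail',(295,345),.022)]: print(n,J(onz(g,*S(*q),z)))
for n,q,z in [('T rail in',(682,262),.022),('T rail out',(708,262),.022),('T rail bottom in',(642,532),.022),('T rail bottom out',(664,538),.022),('h top -y edge front',(660,250),.086),('far rail bottom out',(522,502),.022),('far rail in',(547,505),.022),('plate top -y',(667,248),.108)]: print(n,J(onz(f,*T(*q),z)))
# gradient profile across near edge, side
im=cv2.cvtColor(g['image'],cv2.COLOR_BGR2GRAY)
for u in (190,200,215): print(u,im[128:148,u].tolist())
E
```

```text
h rear near [-58.9 -42.1]
h front near [ 44.3 -44.2]
rail [-81.7 -27.2]
rail [ 49.2 -34.2]
T rail in [ 45.2 -24.7]
T rail out [ 48.3 -39.6]
T rail bottom in [-84.7 -30.2]
T rail bottom out [-84.9 -43.3]
h top -y edge front [ 44.  -25.6]
far rail bottom out [-84.8  41.4]
far rail in [-83.3  26.8]
plate top -y [ 44.1 -34.3]
190 [71, 68, 69, 71, 69, 71, 69, 65, 65, 69, 79, 89, 84, 72, 74, 76, 83, 81, 68, 75]
200 [67, 68, 68, 69, 72, 68, 66, 67, 69, 75, 74, 73, 72, 72, 70, 68, 68, 68, 77, 68]
215 [67, 71, 71, 70, 65, 66, 63, 60, 87, 109, 81, 72, 88, 119, 118, 114, 105, 67, 67, 75]
```

Emit:
move_arm --commands '[{"linear": [0, 0, 0.08], "turn": 0, "hand": 40}, {"linear": [0, 0, 0.08], "turn": 0, "hand": 40}, {"linear": [0, 0, 0.08], "turn": 0, "hand": 40}, {"linear": [0, 0, 0.06], "turn": 0, "hand": 40}, {"linear": [0, 0, 0], "turn": 0, "hand": 40}, {"linear": [0, 0, 0], "turn": 0, "hand": 40}]'

```text
clock: 9.9
eef_pos: [0.5134, 0.2006, 0.0411]
orientation: [[-0.985, 0.172, -0.0], [0.172, 0.985, -0.0], [0.0, -0.0, -1.0]]
contact_force: [-0.1, -1.0, -1.8]
grip_width: 0.0491
grasp_force: 52.7
```

The underside is below the rail tops and nothing is touching. I'll lower it to contact with the bed.

Emit:
move_arm --commands '[{"linear": [0, 0, 0.03], "turn": 0, "hand": 40}, {"linear": [0, 0, 0.03], "turn": 0, "hand": 40}, {"linear": [0, 0, 0.03], "turn": 0, "hand": 40}, {"linear": [0, 0, 0], "turn": 0, "hand": 40}, {"linear": [0, 0, 0], "turn": 0, "hand": 40}]'

```text
clock: 10.4
eef_pos: [0.5134, 0.2006, 0.0368]
orientation: [[-0.985, 0.172, -0.0], [0.172, 0.985, -0.0], [0.0, -0.0, -1.0]]
contact_force: [0.6, -0.2, -1.7]
grip_width: 0.0491
grasp_force: 52.8
```

Emit:
move_arm --commands '[{"linear": [0, 0, 0.02], "turn": 0, "hand": 40}, {"linear": [0, 0, 0.02], "turn": 0, "hand": 40}, {"linear": [0, 0, 0], "turn": 0, "hand": 40}, {"linear": [0, 0, 0], "turn": 0, "hand": 40}]'

```text
clock: 10.8
eef_pos: [0.5135, 0.2006, 0.0366]
orientation: [[-0.985, 0.172, 0.0], [0.172, 0.985, 0.001], [0.0, 0.001, -1.0]]
contact_force: [-2.7, -0.6, 15.0]
grip_width: 0.0495
grasp_force: 54.6
```

Seated, pressing the bed with about 17 N. I'll ease off slightly and slide towards the stop.

Emit:
move_arm --commands '[{"linear": [0, 0, -0.018], "turn": 0, "hand": 40}, {"linear": [-0.05, 0, 0], "turn": 0, "hand": 40}, {"linear": [-0.05, 0, 0], "turn": 0, "hand": 40}, {"linear": [-0.05, 0, 0], "turn": 0, "hand": 40}, {"linear": [-0.05, 0, 0], "turn": 0, "hand": 40}, {"linear": [0, 0, 0], "turn": 0, "hand": 40}, {"linear": [0, 0, 0], "turn": 0, "hand": 40}]'

```text
clock: 11.5
eef_pos: [0.5205, 0.1997, 0.0367]
orientation: [[-0.985, 0.171, -0.005], [0.171, 0.985, 0.0], [0.005, -0.0, -1.0]]
contact_force: [-7.2, 0.4, 13.1]
grip_width: 0.049
grasp_force: 54.4
```

Emit:
move_arm --commands '[{"linear": [-0.04, 0, 0], "turn": 0, "hand": 40}, {"linear": [0, 0, 0], "turn": 0, "hand": 40}]'

```text
clock: 11.7
eef_pos: [0.5221, 0.1994, 0.0367]
orientation: [[-0.985, 0.17, -0.006], [0.17, 0.985, 0.0], [0.006, -0.0, -1.0]]
contact_force: [-8.0, 0.3, 14.6]
grip_width: 0.0493
grasp_force: 54.5
```

Emit:
move_arm --commands '[{"linear": [-0.04, 0, 0], "turn": 0, "hand": 40}, {"linear": [0, 0, 0], "turn": 0, "hand": 40}]'

```text
clock: 11.9
eef_pos: [0.5241, 0.1991, 0.0367]
orientation: [[-0.985, 0.17, -0.006], [0.17, 0.985, 0.001], [0.006, -0.0, -1.0]]
contact_force: [-7.5, 0.6, 13.7]
grip_width: 0.0492
grasp_force: 54.4
```

Emit:
move_arm --commands '[{"linear": [-0.04, 0, 0], "turn": 0, "hand": 40}, {"linear": [0, 0, 0], "turn": 0, "hand": 40}]'

```text
clock: 12.1
eef_pos: [0.5259, 0.1989, 0.0367]
orientation: [[-0.985, 0.17, -0.006], [0.17, 0.985, 0.001], [0.006, -0.0, -1.0]]
contact_force: [-7.8, 0.7, 13.8]
grip_width: 0.0492
grasp_force: 54.5
```

Emit:
move_arm --commands '[{"linear": [-0.04, 0, 0], "turn": 0, "hand": 40}, {"linear": [0, 0, 0], "turn": 0, "hand": 40}]'

```text
clock: 12.3
eef_pos: [0.5259, 0.1988, 0.0366]
orientation: [[-0.985, 0.17, -0.01], [0.17, 0.985, 0.0], [0.01, -0.001, -1.0]]
contact_force: [-11.2, 2.1, 17.5]
grip_width: 0.049
grasp_force: 55.0
```

Emit:
move_arm --commands '[{"linear": [-0.04, 0, 0], "turn": 0, "hand": 40}, {"linear": [0, 0, 0], "turn": 0, "hand": 40}]'

```text
clock: 12.5
eef_pos: [0.526, 0.1988, 0.0366]
orientation: [[-0.985, 0.169, -0.013], [0.169, 0.986, 0.0], [0.013, -0.002, -1.0]]
contact_force: [-14.0, 2.7, 19.6]
grip_width: 0.0492
grasp_force: 55.5
```

Contact with the stop at TCP jig-x ≈ 7.3 mm. I'll ease the down-force and continue towards 15 mm of travel.

Emit:
move_arm --commands '[{"linear": [-0.04, 0, -0.015], "turn": 0, "hand": 40}, {"linear": [-0.04, 0, 0], "turn": 0, "hand": 40}, {"linear": [0, 0, 0], "turn": 0, "hand": 40}, {"linear": [0, 0, 0], "turn": 0, "hand": 40}]'

```text
clock: 12.9
eef_pos: [0.5295, 0.1981, 0.0367]
orientation: [[-0.986, 0.169, -0.014], [0.169, 0.986, 0.0], [0.014, -0.002, -1.0]]
contact_force: [-12.3, 3.4, 14.2]
grip_width: 0.0493
grasp_force: 54.9
```

Emit:
move_arm --commands '[{"linear": [-0.04, 0, 0], "turn": 0, "hand": 40}, {"linear": [-0.04, 0, 0], "turn": 0, "hand": 40}, {"linear": [0, 0, 0], "turn": 0, "hand": 40}, {"linear": [0, 0, 0], "turn": 0, "hand": 40}]'

```text
clock: 13.3
eef_pos: [0.5321, 0.1976, 0.0367]
orientation: [[-0.986, 0.169, -0.016], [0.169, 0.986, -0.0], [0.016, -0.003, -1.0]]
contact_force: [-14.9, 2.6, 17.8]
grip_width: 0.0494
grasp_force: 55.0
```

Emit:
move_arm --commands '[{"linear": [-0.04, 0, -0.015], "turn": 0, "hand": 40}, {"linear": [-0.04, 0, 0], "turn": 0, "hand": 40}, {"linear": [0, 0, 0], "turn": 0, "hand": 40}, {"linear": [0, 0, 0], "turn": 0, "hand": 40}]'

```text
clock: 13.7
eef_pos: [0.5357, 0.197, 0.0368]
orientation: [[-0.986, 0.168, -0.017], [0.168, 0.986, -0.0], [0.017, -0.003, -1.0]]
contact_force: [-13.7, 3.5, 11.9]
grip_width: 0.0492
grasp_force: 54.6
```

Emit:
move_arm --commands '[{"linear": [-0.04, 0, -0.01], "turn": 0, "hand": 40}, {"linear": [-0.03, 0, 0], "turn": 0, "hand": 40}, {"linear": [0, 0, 0], "turn": 0, "hand": 40}, {"linear": [0, 0, 0], "turn": 0, "hand": 40}]'

```text
clock: 14.1
eef_pos: [0.5382, 0.1965, 0.0369]
orientation: [[-0.986, 0.168, -0.019], [0.168, 0.986, -0.0], [0.018, -0.004, -1.0]]
contact_force: [-15.2, 3.9, 10.5]
grip_width: 0.0492
grasp_force: 54.4
```

```bash
python3 - <<'E'
from h import *
s=to(.541,.196,.0367,-9.9);print(s['ft_torque'])
g=grab('side','s6.png');f=grab('top','t6.png')
cv2.imwrite('pics/v6.png',np.hstack([cv2.resize(g['image'][95:155,165:265],(500,600),interpolation=cv2.INTER_CUBIC),cv2.resize(f['image'][155:215,150:200],(300,600),interpolation=cv2.INTER_CUBIC)]))
E
```

```text
t 14.1 p [538.2 196.5  36.9] yaw -9.68 tilt [-1.880e-02 -4.000e-04 -9.998e-01] d [-0.056 -0.     0.004] turn 0.02666666666666667 F [-15.2   3.9  10.5] w 0.049171529715590405 g 54.41287262365222
[ 0.93702494  2.58050175 -0.06979338]
```

View pics/v6.png

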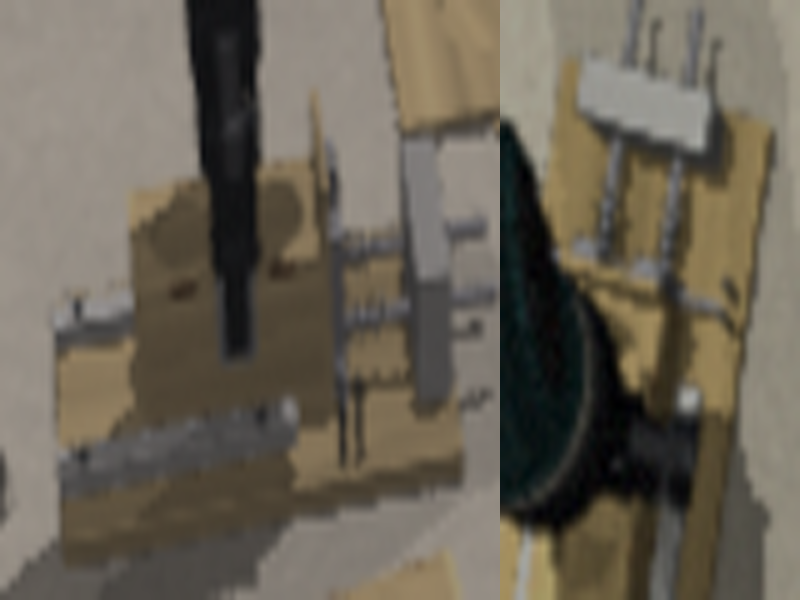

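The side crop shows the plate against the stop and the near pointer at the first post (345,420). The top crop shows the pointer at (720,305), entering the pair at (732,288) and (732,318). Travel is about 12.4 mm, so 2.5 mm more will centre it. I'll add a little down-force and relax the grip so the housing seats flat.

Emit:
move_arm --commands '[{"linear": [-0.03, 0, 0.01], "turn": 0, "hand": 40}, {"linear": [-0.03, 0, 0.01], "turn": 0, "hand": 40}, {"linear": [0, 0, 0], "turn": 0, "hand": 40}, {"linear": [0, 0, 0], "turn": 0, "hand": 40}, {"linear": [0, 0, 0], "turn": 0, "hand": 40}]' --newtons 35

```text
clock: 14.7
eef_pos: [0.5383, 0.1964, 0.0366]
orientation: [[-0.986, 0.167, -0.024], [0.167, 0.986, -0.0], [0.024, -0.004, -1.0]]
contact_force: [-21.0, 4.2, 20.4]
grip_width: 0.0493
grasp_force: 55.6
```

Emit:
move_arm --commands '[{"linear": [0, 0, -0.02], "turn": 0, "hand": 41}, {"linear": [0, 0, 0], "turn": 0, "hand": 41}, {"linear": [0, 0, 0], "turn": 0, "hand": 41}, {"linear": [0, 0, 0], "turn": 0, "hand": 41}]' --newtons 35

```text
clock: 15.1
eef_pos: [0.5405, 0.1961, 0.0367]
orientation: [[-0.986, 0.168, -0.02], [0.168, 0.986, -0.001], [0.02, -0.004, -1.0]]
contact_force: [-15.2, 3.8, 9.9]
grip_width: 0.0495
grasp_force: 54.3
```

```bash
python3 - <<'E'
from h import *
s=to(.5405,.196,.0367,-9.9)
E
```

```text
t 15.1 p [540.5 196.1  36.7] yaw -9.68 tilt [-2.020e-02 -5.000e-04 -9.998e-01] d [-0.    -0.002 -0.001] turn 0.02666666666666667 F [-15.2   3.8   9.9] w 0.04954848558394091 g 54.252035580575466
```

Travel is about 14.8 mm. I'll check flatness numerically by casting the two dark slots on the near wall onto that wall's plane, in earlier level frames and now, and save a confirmation crop.

```bash
python3 - <<'E'
from h import *
g=grab('side','s7.png');f=grab('top','t7.png')
def slots(im,tcp):
    # wall plane y=-25 mm of the housing; project nominal area and threshold reddish dark
    n=np.array([np.sin(np.radians(9.8)),np.cos(np.radians(9.8)),0]);ax=np.array([n[1],-n[0],0]);P=np.array(tcp)-n*.025
    k=8;out=[]
    big=cv2.resize(im,None,fx=k,fy=k,interpolation=cv2.INTER_CUBIC);hsv=cv2.cvtColor(big,cv2.COLOR_BGR2HSV).astype(int)
    b=big.astype(int)
    for x0 in (-.028,.022):
        u,v=proj(g,P+ax*x0+np.array([0,0,.026]));u,v=int((u+.5)*k),int((v+.5)*k)
        w=-big[v-32:v+33,u-44:u+45].astype(float).sum(2);w=np.clip(w-np.percentile(w,93),0,None)
        yy,xx=np.mgrid[v-32:v+33,u-44:u+45];uu,vv=(w*xx).sum()/w.sum()/k-.5,(w*yy).sum()/w.sum()/k-.5
        o,d=ray(g,uu,vv);q=o+d*((P-o)@n)/(d@n);out.append([(q-P)@ax*1000,(q[2]-P[2])*1000,uu,vv])
    out=np.array(out);print(out.round(2).tolist(),'pitch deg',np.degrees(np.arctan2(*(out[1]-out[0])[[1,0]])).round(2))
for n,t in [('s3',(.5067,.2034,.1526)),('s5',(.5141,.2007,.0568)),('s6',(.5382,.1965,.0369)),('s7',(.5405,.1961,.0367))]: slots(cv2.imread(f'pics/{n}.png'),t)
A=cv2.resize(g['image'][95:155,165:265],(500,600),interpolation=cv2.INTER_CUBIC);B=cv2.resize(f['image'][165:205,160:190],(300,600),interpolation=cv2.INTER_CUBIC)
cv2.imwrite('pics/v7.png',np.hstack([A,B]))
E
```

```text
[[-29.88, 27.57, 183.94, 87.89], [13.41, 34.45, 200.42, 83.92]] pitch deg 9.02
[[-23.86, 30.0, 193.28, 117.51], [9.37, 35.91, 205.25, 114.42]] pitch deg 10.09
[[-26.24, 28.57, 202.13, 123.04], [9.3, 36.18, 214.71, 119.4]] pitch deg 12.09
[[-27.76, 27.76, 202.46, 123.31], [9.36, 36.06, 215.59, 119.41]] pitch deg 12.6
```

View pics/v7.png

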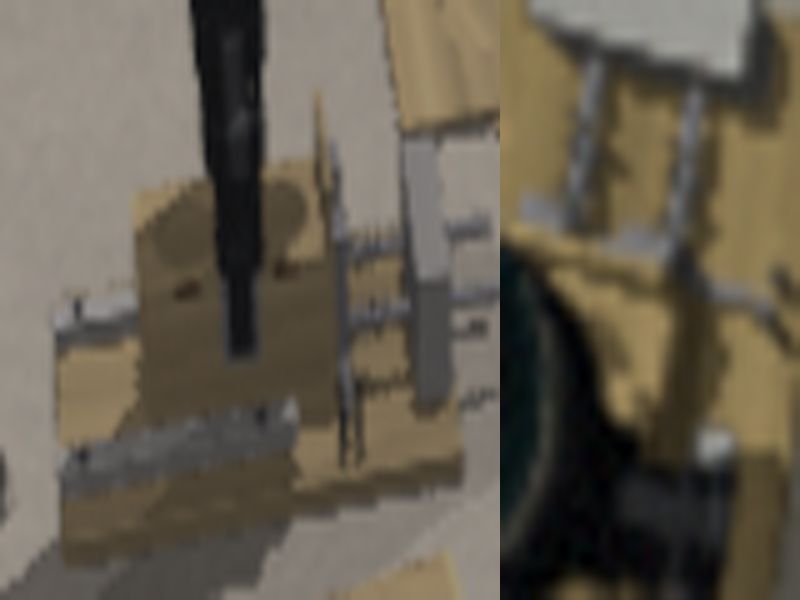

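Side crop: the near pointer is by the posts at (345,425) and (360,425). Top crop: the pointer tip at (765,303) lies between posts at (785,275) and (775,320). The slot sums were spoiled by the dark finger, so I'll redo them by redness and work out the pointer's position.

```bash
python3 - <<'E'
from h import *
g=grab('side');f=grab('top')
n=np.array([np.sin(np.radians(9.8)),np.cos(np.radians(9.8)),0]);ax=np.array([n[1],-n[0],0])
for nm,t in [('s3',(.5067,.2034,.1526)),('s5',(.5141,.2007,.0568)),('s6',(.5382,.1965,.0369)),('s7',(.5405,.1961,.0367))]:
    im=cv2.imread(f'pics/{nm}.png').astype(float);P=np.array(t)-n*.025;o_=[]
    for x0 in (-.028,.022):
        u,v=np.round(proj(g,P+ax*x0+np.array([0,0,.027]))).astype(int)
        s=np.s_[v-5:v+6,u-5:u+6];w=im[...,2][s]-im[...,1][s];w-=np.median(w);w[w<.4*w.max()]=0
        yy,xx=np.mgrid[s];uu,vv=(w*xx).sum()/w.sum(),(w*yy).sum()/w.sum()
        o,d=ray(g,uu,vv);q=o+d*((P-o)@n)/(d@n);o_.append([(q-P)@ax*1000,(q[2]-P[2])*1000,w.max()])
    o_=np.array(o_);d=o_[1]-o_[0];print(nm,o_.round(1).tolist(),np.degrees(np.arctan2(d[1],d[0])).round(2))
c,sn=np.cos(np.radians(-9.9)),np.sin(np.radians(-9.9));O=np.array([.519,.201])
def J(p): d=p[:2]-O; return np.round([1000*(c*d[0]+sn*d[1]),1000*(-sn*d[0]+c*d[1])],1)
T=lambda u,v:(159.5+(u-500)*.1,164.5+v/15)
for q in [(720,293),(765,303),(785,275),(775,320)]: print(q,J(onz(f,*T(*q),.026)))
# pointer at rest in first picture crop1 (scale .2, origin 135,150)
U=lambda u,v:(134.5+(u-400)*.2,149.5+v*.2)
for q in [(655,203),(668,168),(663,187),(510,173),(514,140),(510,155)]: print('rest',q,J(onz(f,*U(*q),.026)))
E
```

```text
s3 [[-30.6, 23.8, 2.0], [32.1, 31.7, 7.0]] 7.2
s5 [[-30.3, 30.9, 3.0], [31.7, 32.3, 7.0]] 1.24
s6 [[-31.7, 31.2, 3.0], [33.8, 33.2, 7.0]] 1.81
s7 [[-34.3, 31.2, 3.0], [32.1, 32.8, 7.0]] 1.4
(720, 293) [ 77.8 -30.1]
(765, 303) [ 78.5 -44.6]
(785, 275) [ 85.7 -49.6]
(775, 320) [ 75.6 -48.6]
rest (655, 203) [ 61.3 -46.8]
rest (668, 168) [ 84.9 -50.1]
rest (663, 187) [ 72.3 -49.6]
rest (510, 173) [61.9 48.3]
rest (514, 140) [83.1 50.6]
rest (510, 155) [73.1 50.9]
```

The pointer is at jig x ≈ 78 between posts at about 74 and 84, so it is centred, and the pitch is unchanged from the level frame, so it is flat. I'll hold, confirm it's steady, and hand in.

Emit:
move_arm --commands '[{"linear": [0, 0, 0], "turn": 0, "hand": 41}, {"linear": [0, 0, 0], "turn": 0, "hand": 41}, {"linear": [0, 0, 0], "turn": 0, "hand": 41}, {"linear": [0, 0, 0], "turn": 0, "hand": 41}, {"linear": [0, 0, 0], "turn": 0, "hand": 41}, {"linear": [0, 0, 0], "turn": 0, "hand": 41}, {"linear": [0, 0, 0], "turn": 0, "hand": 41}, {"linear": [0, 0, 0], "turn": 0, "hand": 41}, {"linear": [0, 0, 0], "turn": 0, "hand": 41}, {"linear": [0, 0, 0], "turn": 0, "hand": 41}]'

```text
clock: 16.3
eef_pos: [0.5405, 0.1961, 0.0366]
orientation: [[-0.986, 0.168, -0.02], [0.168, 0.986, -0.001], [0.02, -0.004, -1.0]]
contact_force: [-14.2, 4.7, 9.0]
grip_width: 0.0491
grasp_force: 54.3
```

```bash
python3 - <<'E'
from h import *
s=to(.5405,.1961,.0367,-9.9)
if abs(s['eef_pos'][0]-.5405)<.0015: print(ctrl.close_job())
E
```

```text
t 16.3 p [540.5 196.1  36.6] yaw -9.68 tilt [-2.020e-02 -5.000e-04 -9.998e-01] d [-0.     0.    -0.002] turn 0.02666666666666667 F [-14.2   4.7   9. ] w 0.049113745282619956 g 54.25108518451452
the job is handed in; nothing more can be done
None
```

I handed the job in at 16.3 s, with the plywood housing held steady on the jig bed and its tall plate pressing the stop at about 15 mm of travel; the one pointer I could measure stood midway between its posts, and the housing measured flat to within about half a degree.

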